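Park a spring plunger under its sliding keeper

TASK

The spring clamp block on the bench must be parked for loading: press its oblong plunger down until you feel it bottom on the rubber buffer inside, then, still holding it down with the fingertips, push the keeper by its bridge all the way across to its end stop, and let go so that the keeper alone traps the plunger. Do it gently, with no more than about 20 N on the plunger or on the keeper, and leave the screw tub, the tape measure and the screwdriver beside it where they are.

Things in the scene. Friction and masses are not known exactly. Their poses are not given: they have to be found in the camera images.
- clamp_block: Spring clamp block fixed to the bench: dark base plate 136 x 92 x 8 mm under a grey aluminium housing. Origin: centre of the underside, on the bench. Its x axis is the way the keeper slides to close; y lies across the keeper; z up. Its position and turn about the vertical differ each time.
- housing: Aluminium housing 104 x 72 mm on the base plate, edges 35 to 42 mm above the bench; same origin and axes as the block. A rubber buffer hidden in it stops the plunger, set differently in every unit: met after 13 to 22 mm of travel, not visible. From there the force rises 7 N per mm, and after 4 mm more it is rigid. Bottomed: the buffer carries 2 N or more (in all 10 to 13 N).
- plunger_top (a point): Centre of the flat top of the plunger's steel head, 46 mm above the bench when up; it moves straight down. The head is oblong, 63 mm along the block's x (from -23 to +40 mm of the block's origin), 36 mm along y, 10 mm thick, in a pocket of 69 x 38 mm. It may be pressed anywhere on top.
- plunger (a joint): How far the plunger is pressed down, m: 0 up. Its spring pushes back with 3 N at 0 and 0.35 N more per mm (10.7 N at 22 mm) and lifts it when let go. Where it bottoms is not known beforehand (see housing).
- keeper_window (a point): Centre of the keeper's window, at its plate's top face, 41 mm above the bench; at keeper value 0 it is 7 mm to the -x side of the block's origin. The keeper is a flat steel frame, 36 to 41 mm above the bench, that slides on the housing. The window, 44 mm along x and 46 mm along y, shows the plunger; shut fingers reach through it onto the plunger.
- bridge (a point): Middle of the inner (-x) face of the keeper's upright bridge, 22 mm to the +x side of the window's centre, 55.5 mm above the bench. The bridge spans the keeper, 64 mm wide, 8 mm thick, from 50 to 61 mm above the bench, clear over the plunger. Fingers standing in the window push the keeper by this face.
- lip (a point): Middle of the lower edge of the keeper's lip, 36 mm above the bench, 22 mm to the -x side of the window's centre. The lip is the frame's 18 mm wide end that comes over the -x end of the plunger's head. It passes over only while the plunger is pressed down more than 10 mm; otherwise it strikes the head's end.
- keeper (a joint): How far the keeper has been slid along the block's +x, m: 0 open, 0.022 fully across at a rigid end stop. It starts between 0 and 0.004, slides with about 1.5 N of friction and stays where left. Fully across, its lip overlaps the head by about 16 mm and holds the released plunger at 10 mm.
- screw_tub: Round light-grey tub 65 mm across, 46 mm high, loose beside the -x end of the block; to be left alone. Origin: centre of the underside.
- tape_measure: Black tape measure 64 x 83 x 36 mm, loose beside the +x end of the block; to be left alone. Origin: centre of the underside.
- screwdriver_2: Blue-handled screwdriver 183 mm long, 26 mm thick, lying loose beyond the block (its -y side), roughly along the block's x; to be left alone. Origin: underside centre.

How it is judged:
On the way, in this order (a step that is already met when the one before it is completed fails the run):
1. the plunger is pressed down until its buffer carries at least 2 N (contact force between plunger and housing above 2 N), for 0.2 s.
2. the keeper is fully across (19.5 mm or more) while the plunger is still held down deeper than 11.5 mm (value of joint keeper above 0.0195 m and value of joint plunger above 0.0115 m), for 0.2 s.
At the end, for the whole second after the job is handed in: The keeper is fully across (19.5 mm or more of its 22 mm), the plunger has been let up and rests against the underside of the keeper's lip, pressed in by 8 to 11.5 mm, and both are at rest (value of joint keeper above 0.0195 m and value of joint plunger between 0.008 and 0.0115 m and contact force between plunger and keeper above 2 N and velocity of joint each of plunger, keeper below 0.005 m/s); the robot touches nothing.
It fails at once if the robot presses on the plunger with more than 22 N (contact force between the arm and plunger above 22 N).
It fails at once if the robot pushes the keeper with more than 22 N (contact force between the arm and keeper above 22 N).
It fails at once if the screw tub, tape measure or screwdriver is moved by more than 20 mm (distance of any of screw_tub, tape_measure, screwdriver_2 from where it was at the start of the episode above 0.02 m).
It also fails if it takes over 69 s, if anything falls off the work surface, if the arm or the gripper's body presses on something with over 40 N, if the wrist force passes 120 N, or if a joint passes its speed limit or range.

ROBOT

A 6-joint arm with a two-finger parallel gripper is mounted at the origin on a cart in front of the work surface, level with it; the furniture and walls round the work are solid. World frame = base frame: x ahead of the robot, y to its left, z up, the work surface at z = 0. Lengths are in m, angles in rad, forces in N, time in s.
With the tool pointing down it reaches from about 0.225 to 0.875 m from the base axis. Payload 3.4 kg.
Tool frame: the origin (TCP) lies midway between the tips of the shut fingers; the grasp point (between the pads) lies 19 mm behind it (pinch_z is the distance from the TCP to the grasp point, in m); z points along the fingers, y is the line along which they close (so a half turn about z gives the same grasp; the last joint's range is limited). The gripper opens to 85 mm and grips with 20 to 120 N. Pads are 22 mm wide; open, the fingers measure 114 mm over their backs; the gripper's body (76 mm by 85 mm) begins 54 mm behind the grasp point. The pads swing forward as they close: fully open they stand 13 mm farther back than shut.
Start: joints at [-1.434, 0.276, 1.505, -0, 1.361, -0.121], TCP at [0.147, -0.556, 0.231] pointing down, gripper open.
Joint ranges: [-2.89, 2.89], [-0.75, 2.08], [0.22, 2.7], [-1.18, 4.32], [0.11, 2.71], [-2.7, 2.7]. Speed limits (rad/s): [2.57, 2.57, 3.14, 3.14, 3.14, 3.14].

INTERFACE

Orientations are given as a unit quaternion [w, x, y, z].
In Python, from rig import get_state, get_image, sign_off, pinch_z gives the robot as it stands.
- The arm moves only by the tool send_rows, never from a script. Its argument "steps" is one flat list of numbers, 5 for each row, row after row: the gripper's target within -1 to 1 (fully open at 1, half-way at 0, shut at -1), then the shift along the tool's x, y, z in cm, then the turn about the tool's z in degrees. In form: [gripper, x, y, z, roll, gripper, x, y, z, roll, ...]. A call has 1 to 12 rows; each row shifts and turns the commanded pose from where the row before left it, along the tool's axes as they then stand; what a row does not reach is not made up. A row lasts 1/10 s, in which the tool goes at most 50 mm and 8.59 degrees, less where a joint would pass 70% of its speed; a pose out of reach is approached as far as the arm can. A call is refused whole if a number of a shift passes 5 or a number of a turn 8.59, either way. A call with a gripper value outside its range is refused whole. The fingers move at their own pace and stop on an object; "newtons" is the grip in N (left out, the last holds). Time passes only in rows, so rows that do not move let the fingers close. It gives the time, the measured TCP pose, the force, the opening and the grip force at its end, in the units of the state.
- get_state(): the state, without advancing time (a new reading comes with each control period).
- get_image(name): name is "side" or "top" or "wrist"; returns a dict with "color" (480x640x3 uint8, red, green, blue), "mtx" (3x3 intrinsics, pixels), "T" (4x4, takes a point from camera to world coordinates); the wrist camera has in their place "mount" (4x4, takes a point from camera to tool coordinates, whose origin is the TCP and whose axes are the flange's). Camera axes: x right, y down, z forward; pixel columns grow to the right and rows downward; lengths in m; the calibration is good to about 2 mm. A picture is of the moment at which its call begins: read the wrist's pose just before it. There is no depth.
- sign_off(): hands the job in; it is judged then, once.
The state is a dict: "clock": time; "qpos": joint angles; "qd": joint speeds; "effort": joint torques, N m; "position": TCP position; "ee_rot": TCP orientation; "contact_force": force on the tool from outside, world axes, zero at the start; "moment": the same for the moment, N m; "width": finger opening in m; "gripper_force": force on a finger pad.
Only numpy, scipy, OpenCV 4.12 (cv2) and the standard library are available. Lean on these libraries where they do the work, as an engineer would, in place of code of your own. Each camera call takes 0.05 s, during which the arm holds its last target. There are 200 camera calls.

## Working session

There is one attempt and no reset: what is moved stays moved. The work goes in short steps, Python scripts to look and compute and a tool call to move; the robot and the scene stay as the last step left them, time stands still between calls to the robot, and variables do not carry over. Pictures are saved under pics/ and viewed, at most 10 in all, crops included, and the job is handed in when it is done.

Besides the shell and the picture viewer there is one more tool, called as name(argument=value, ...) on one line, values as JSON. send_rows: Moves the arm, as the interface text tells. Its arguments: {"type":"object","properties":{"steps":{"type":"array"},"newtons":{"type":"number"}},"required":["steps"]}

```bash
mkdir -p pics; ls
python3 - <<'E'
from rig import *
import cv2,numpy as np
s=get_state(); print({k:np.round(v,3) for k,v in s.items()},pinch_z)
for n in("top","side"):
    d=get_image(n); cv2.imwrite(f"pics/{n}0.png",d["color"][...,::-1]); np.savez(f"{n}0.npz",**d); print(n,d["mtx"].round(1).tolist(),d["T"].round(3).tolist())
d=get_image("wrist");print(d["mount"].round(4).tolist(),d["mtx"])
E
```

```text
pics
{'clock': np.float64(0.0), 'qpos': array([-1.434,  0.277,  1.506,  0.   ,  1.361, -0.121]), 'qd': array([-0.   , -0.   , -0.   , -0.   ,  0.001, -0.   ]), 'effort': array([-2.0000e-03, -4.1678e+01, -2.4581e+01, -0.0000e+00,  1.1000e-02,
        0.0000e+00]), 'position': array([ 0.147, -0.555,  0.23 ]), 'ee_rot': array([-0.001,  0.992,  0.129,  0.   ]), 'contact_force': array([-0.127, -0.785, -0.225]), 'moment': array([ 0.007,  0.009, -0.005]), 'gripper_force': np.float64(0.0), 'width': np.float64(0.085)} 0.0187
top [[439.9, 0.0, 319.0], [0.0, 439.9, 243.9], [0.0, 0.0, 1.0]] [[-0.029, -0.998, 0.058, 0.456], [-0.999, 0.03, 0.014, 0.127], [-0.016, -0.057, -0.998, 0.908], [0.0, 0.0, 0.0, 1.0]]
side [[479.7, 0.0, 320.2], [0.0, 479.7, 240.5], [0.0, 0.0, 1.0]] [[0.937, -0.154, 0.315, 0.245], [-0.35, -0.419, 0.837, -0.595], [0.003, -0.895, -0.447, 0.438], [0.0, 0.0, 0.0, 1.0]]
[[-0.0008, -0.9505, -0.3108, 0.0796], [1.0, -0.0006, -0.0007, 0.0002], [0.0005, -0.3108, 0.9505, -0.1429], [0.0, 0.0, 0.0, 1.0]] [[417.73556053   0.         321.54946737]
 [  0.         417.73556053 240.61936053]
 [  0.           0.           1.        ]]
```

View pics/top0.png

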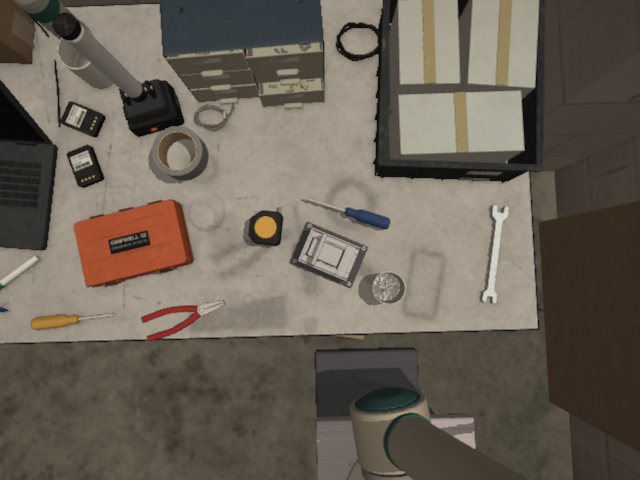

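View pics/side0.png

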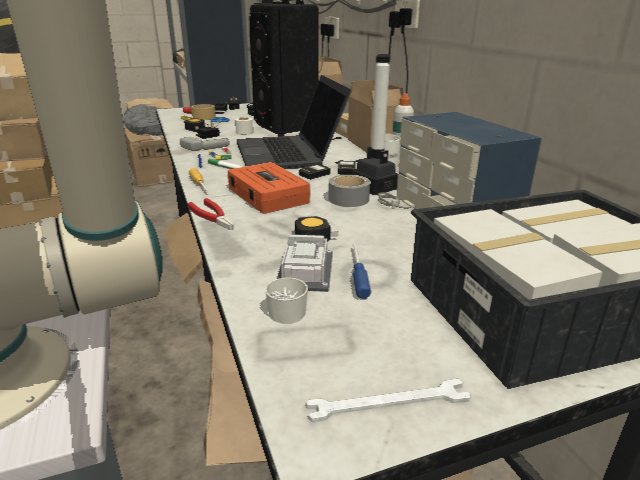

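The top view shows the block at about (329,254), tub at (384,288), tape measure at (266,228) and screwdriver above it at (350,214). The side view shows the same layout with the bridge at the tape end, so block x runs from tub to tape.

```bash
cat > h.py <<'E'
import numpy as np,cv2
from scipy.spatial.transform import Rotation as R
def cast(uv,K,T,z):
    uv=np.atleast_2d(uv).astype(float); d=np.c_[(uv-[K[0,2],K[1,2]])/[K[0,0],K[1,1]],np.ones(len(uv))]@T[:3,:3].T
    return T[:3,3]+d*((z-T[2,3])/d[:,2])[:,None]
def proj(P,K,T):
    c=(np.atleast_2d(P)-T[:3,3])@T[:3,:3]; return c[:,:2]/c[:,2:]*[K[0,0],K[1,1]]+[K[0,2],K[1,2]]
def pose(s):
    T=np.eye(4);w,x,y,z=s["ee_rot"];T[:3,:3]=R.from_quat([x,y,z,w]).as_matrix();T[:3,3]=s["position"];return T
def wrist(name):
    from rig import get_state,get_image
    s=get_state();d=get_image("wrist");T=pose(s)@d["mount"]
    cv2.imwrite(f"pics/{name}.png",d["color"][...,::-1]);np.savez(name+".npz",color=d["color"],mtx=d["mtx"],T=T);return s
E
python3 - <<'E'
from h import *
d=np.load("top0.npz");c=d["color"][215:295,285:372]
g=cv2.cvtColor(c,cv2.COLOR_RGB2GRAY)
m=(g<115).astype(np.uint8); n,l,st,_=cv2.connectedComponentsWithStats(m)
i=1+st[1:,4].argmax(); ys,xs=np.where(l==i); r=cv2.minAreaRect(np.c_[xs,ys].astype(np.float32));b=cv2.boxPoints(r)+[285,215]
w=cast(b,d["mtx"],d["T"],0.008);print(b,w.round(4),w.mean(0))
for k in range(4): e=w[(k+1)%4]-w[k];print(np.linalg.norm(e),np.degrees(np.arctan2(e[1],e[0])))
c=d["color"][200:320,230:410];cv2.imwrite("pics/topc.png",cv2.resize(c,None,fx=4,fy=4,interpolation=cv2.INTER_CUBIC)[...,::-1])
from rig import get_state;print(R.from_matrix(pose(get_state())[:3,:3]).as_matrix())
E
```

```text
[[286.7514801  263.39645386]
 [304.7988205  220.08283901]
 [368.49112701 246.62129974]
 [350.44378662 289.93491364]] [[0.4697 0.2068 0.008 ]
 [0.5577 0.1675 0.008 ]
 [0.4992 0.0386 0.008 ]
 [0.412  0.0784 0.008 ]] [0.48464769 0.12281328 0.008     ]
0.09633594508600123 -24.107421791919116
0.14151072372180434 -114.42037495100072
0.09578736461436706 155.47156973570878
0.1408049497574323 65.80233631053837
[[ 9.66952153e-01  2.54957835e-01 -1.87747257e-04]
 [ 2.54957839e-01 -9.66951114e-01  1.42960216e-03]
 [ 1.82945854e-04 -1.43022453e-03 -9.99998960e-01]]
```

View pics/topc.png

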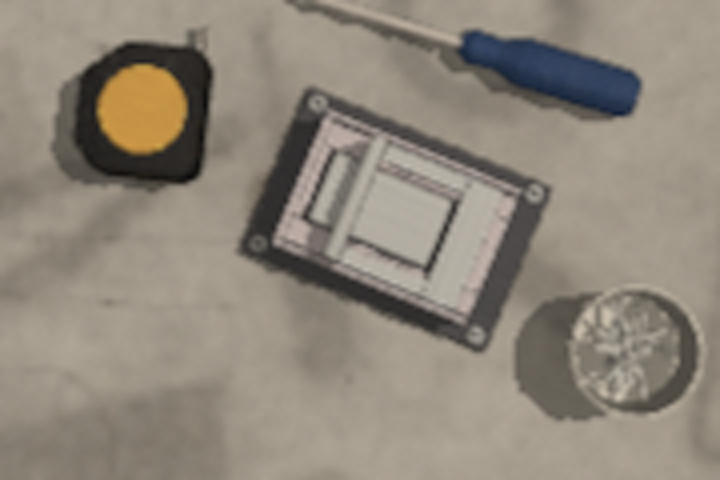

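The zoomed top view shows the block with base corners (245,250), (310,90), (548,190) and (480,350) in the crop. The bridge is on the tape side at about (357,200). That puts the block at about (0.485, 0.123), turned 65.6°. I'll move above it with tool x along block x.

send_rows(steps=[1,2.8,-3.2,0,0,1,2.8,-3.2,0,0,1,2.8,-3.2,0,0,1,2.8,-3.2,0,0,1,2.8,-3.2,0,0,1,2.8,-3.2,0,0,1,2.8,-3.2,0,0,1,2.8,-3.2,0,0,1,2.8,-3.2,0,0,1,2.8,-3.2,0,0,1,2.8,-3.2,0,0,1,2.8,-3.2,0,0])

```text
clock: 1.35
position: [0.3739, -0.0973, 0.2313]
ee_rot: [0.0, 0.992, 0.128, 0.0]
contact_force: [1.0, -0.9, -0.3]
width: 0.0851
gripper_force: 0.0
```

send_rows(steps=[1,2.7,-3.1,0,0,1,2.7,-3.1,0,0,1,2.7,-3.1,0,0,1,2.7,-3.1,0,0,1,2.7,-3.1,0,0,1,2.7,-3.1,0,0,1,0,0,0,-8.5,1,0,0,0,-8.5,1,0,0,0,-8.5,1,0,0,0,-8.5,1,0,0,0,-8.5,1,0,0,0,-8.5])

```text
clock: 2.55
position: [0.4825, 0.1221, 0.2309]
ee_rot: [-0.0, 0.838, 0.546, -0.0]
contact_force: [0.1, 0.2, -0.5]
width: 0.0853
gripper_force: 0.0
```

send_rows(steps=[1,0,0,1,0,1,0,0,1,0,1,0,0,1,0,1,0,0,0,0,1,0,0,0,0])

```text
clock: 3.05
position: [0.4826, 0.122, 0.2007]
ee_rot: [-0.0, 0.84, 0.543, -0.001]
contact_force: [0.9, -0.8, 0.4]
width: 0.0856
gripper_force: 0.0
```

Run:
```python
from h import *
s=wrist("w1");T=pose(s);print(s["clock"],s["position"],np.degrees(np.arctan2(T[1,0],T[0,0])),s["contact_force"],np.degrees(s["qpos"]))
```

```text
3.05 [0.48256233 0.12204961 0.20066153] 65.72585466953436 [ 0.92181311 -0.76311187  0.44410641] [ 6.18273936e+00  1.03620936e+01  9.81639875e+01 -5.33526693e-03
  7.15446335e+01  3.04585973e+01]
```

View pics/w1.png

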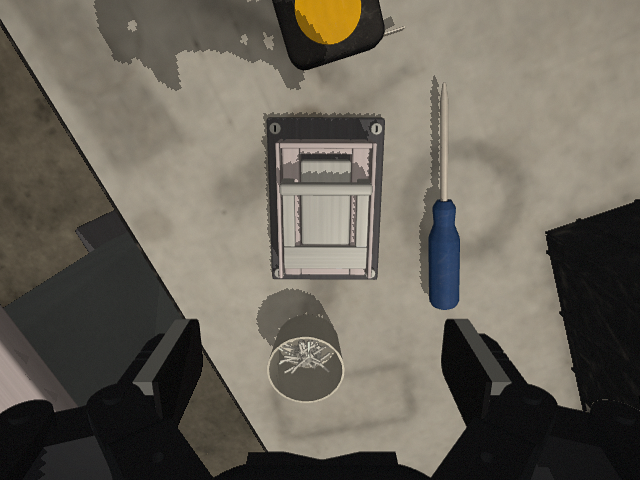

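The wrist view shows the block centred near (324,198), aligned with the image. The bridge is a bright bar near row 188 and the window is below it, with the lip at rows 246–272. I'll get exact edges from intensity profiles.

Run:
```python
from h import *
d=np.load("w1.npz");K,T=d["mtx"],d["T"];g=cv2.cvtColor(d["color"],cv2.COLOR_RGB2GRAY)
m=(g[90:300,240:420]<85).astype(np.uint8);n,l,st,_=cv2.connectedComponentsWithStats(m);i=1+st[1:,4].argmax()
ys,xs=np.where(l==i);b=cv2.boxPoints(cv2.minAreaRect(np.c_[xs,ys].astype(np.float32)))+[240,90]
w=cast(b,K,T,.008);print(b.round(1).tolist(),w.mean(0))
for k in range(4): e=w[(k+1)%4]-w[k];print(np.linalg.norm(e),np.degrees(np.arctan2(e[1],e[0])))
print("nominal block origin px",proj([[.485,.123,.046]],K,T))
cr=d["color"][105:290,255:415];cv2.imwrite("pics/w1c.png",cv2.resize(cr,None,fx=3.2,fy=3.2,interpolation=cv2.INTER_CUBIC)[...,::-1])
```

```text
[[262.7, 277.9], [264.3, 111.2], [384.2, 112.4], [382.5, 279.1]] [0.48535781 0.12571556 0.008     ]
0.1388844215122071 62.645069241219645
0.09199564641652727 -24.86353729222238
0.1389499919758885 -112.24904685011927
0.1043711622252379 155.10780066633808
nominal block origin px [[324.5614225  215.22285037]]
```

View pics/w1c.png

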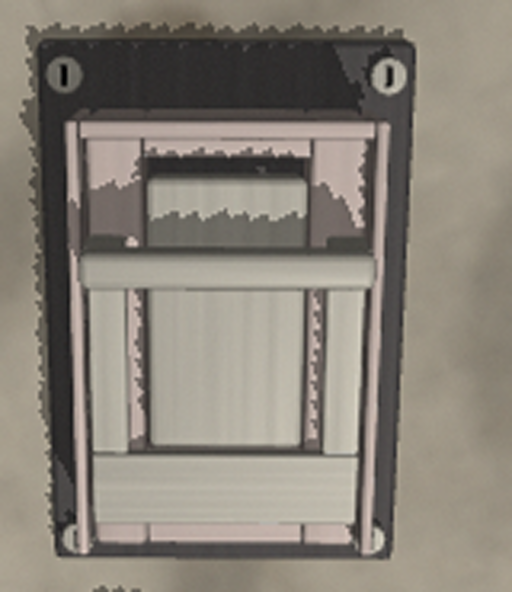

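The crop shows the head's near edge at row 445 (columns 148–302) and its far edge at row 178. The lip's inner edge is at row 453, the bridge top spans about rows 250–285, and the far screws are at (65,75) and (388,75).

Run:
```python
from h import *
d=np.load("w1.npz");K,T=d["mtx"],d["T"]
f=lambda p,z:cast(np.array(p)/3.2+[255,105],K,T,z)[:,:2]
H=f([[148,445],[302,445],[307,178],[148,178]],.046)
print("head",H.round(4).tolist(),H.mean(0))
for n,e in(("y",H[0]-H[1]),("y",H[3]-H[2]),("x",H[3]-H[0]),("x",H[2]-H[1])): print(n,np.linalg.norm(e),np.degrees(np.arctan2(e[1],e[0])))
S=f([[65,75],[388,75]],.009);e=S[0]-S[1];print("screw yaw",np.degrees(np.arctan2(e[1],e[0]))-90,np.linalg.norm(e),S.mean(0))
B=f([[82,252],[372,252]],.061);Bn=f([[82,285],[372,285]],.061);L=f([[127,453],[325,453]],.041)
th=np.radians(65.4);u=np.array([np.cos(th),np.sin(th)]);v=np.array([-u[1],u[0]])
O=H.mean(0)-.0085*u;print("O from head",O)
for n,P in(("bridge far",B),("bridge near",Bn),("lip",L),("head",H),("screws",S)): print(n,((P-O)@u).round(4),((P-O)@v).round(4))
# height: two views triangulate of screws/head from top cam
t=np.load("top0.npz")
for n,p,q in(("head nearlip mid",[225,445],None),):pass
for name,P3 in(("lip -v",L[1]),("bridge far -v",B[1]),("bridge far +v",B[0])):
    z={"l":.041,"b":.061}[name[0]];print(name,(proj([[*P3,z]],t["mtx"],t["T"])-[230,200])*4)
print("tcp in block",(pose(__import__('rig').get_state())[:2,3]-O)@u,(pose(__import__('rig').get_state())[:2,3]-O)@v)
```

```text
head [[0.4599, 0.1098], [0.4928, 0.0949], [0.5182, 0.1516], [0.4863, 0.166]] [0.48930534 0.13058232]
y 0.0361592450267897 155.7187580704979
y 0.03503823141514785 155.69606163724083
x 0.062087117275404856 64.81677050262604
x 0.06206571048477678 65.8513597718916
screw yaw 65.68803462161068 0.07817637525543673 [0.51047556 0.17698185]
O from head [0.48576695 0.12285381]
bridge far [0.0257 0.026 ] [ 0.031  -0.0308]
bridge near [0.0186 0.0189] [ 0.0311 -0.0311]
lip [-0.0264 -0.0261] [ 0.0234 -0.0239]
head [-0.0226 -0.0224  0.0396  0.0394] [ 0.0181 -0.018  -0.0176  0.0175]
screws [0.0593 0.0597] [ 0.0392 -0.039 ]
lip -v [[457.99190036 191.13940915]]
bridge far -v [[365.63094367 134.15533915]]
bridge far +v [[316.27178963 252.23993485]]
tcp in block -0.0018779224060729363 0.002257636273285361
```

Measurements agree with the nominal sizes, with the keeper at about 3 mm. Next I shut the fingers, centre them and descend.

send_rows(steps=[-1,0,0.2,0,0,-1,0,0,0,0,-1,0,0,0,0,-1,0,0,0,0,-1,0,0,0,0,-1,0,0,0,0,-1,0,0,0,0,-1,0,0,0,0,-1,0,0,0,0,-1,0,0,0,0], newtons=30)

```text
clock: 4.1
position: [0.4846, 0.1213, 0.2013]
ee_rot: [0.0, 0.84, 0.543, -0.0]
contact_force: [0.5, 0.4, 0.9]
width: 0.0004
gripper_force: 0.0
```

send_rows(steps=[-1,0,0,2,0,-1,0,0,3,0,-1,0,0,3,0,-1,0,0,3,0,-1,0,0,2,0,-1,0,0,0.7,0,-1,0,0,0,0,-1,0,0,0,0])

```text
clock: 4.9
position: [0.4855, 0.1214, 0.0651]
ee_rot: [0.0, 0.84, 0.543, 0.001]
contact_force: [0.0, -0.5, 0.5]
width: -0.0002
gripper_force: 0.0
```

Run:
```python
from h import *
s=wrist("w2");print(s["clock"],s["position"],s["contact_force"],s["width"])
d=np.load("w2.npz");cv2.imwrite("pics/w2c.png",cv2.resize(d["color"][60:,140:500],None,fx=1.4,fy=1.4)[...,::-1])
```

```text
4.9 [0.48554931 0.12137992 0.06511826] [ 0.04658609 -0.53393292  0.47589846] -0.00019987043565284176
```

View pics/w2c.png

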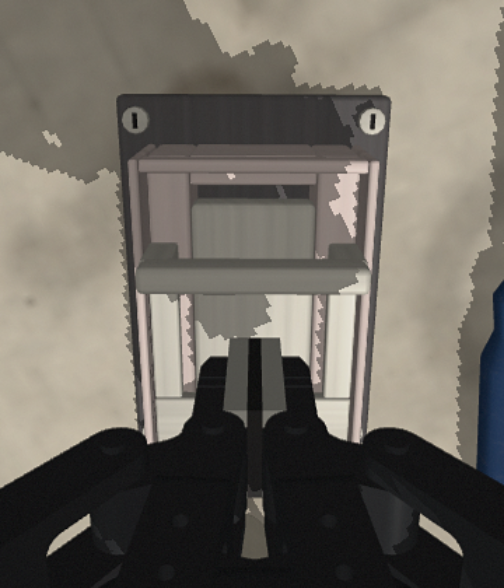

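The shut fingers (light pads at column 253, tip at row 338) stand centred in the window, short of the bridge. I'll press down to about 11 mm of travel, which is before the earliest buffer contact.

send_rows(steps=[-1,0,0,0.5,0,-1,0,0,0.5,0,-1,0,0,0.3,0,-1,0,0,0.3,0,-1,0,0,0.3,0,-1,0,0,0.3,0,-1,0,0,0.3,0,-1,0,0,0.3,0,-1,0,0,0.2,0,-1,0,0,0,0,-1,0,0,0,0])

```text
clock: 6.05
position: [0.4847, 0.1213, 0.0345]
ee_rot: [0.0, 0.84, 0.543, 0.0]
contact_force: [-1.9, 0.5, 6.1]
width: -0.0
gripper_force: 3.1
```

send_rows(steps=[-1,0,0,0.1,0,-1,0,0,0,0,-1,0,0,0,0])

```text
clock: 6.35
position: [0.4846, 0.1213, 0.0336]
ee_rot: [0.0, 0.84, 0.543, 0.0]
contact_force: [-1.2, 0.9, 6.9]
width: 0.0001
gripper_force: 3.3
```

send_rows(steps=[-1,0,0,0.1,0,-1,0,0,0,0,-1,0,0,0,0])

```text
clock: 6.65
position: [0.4846, 0.1213, 0.0327]
ee_rot: [0.0, 0.84, 0.543, 0.0]
contact_force: [-2.8, -0.6, 6.9]
width: 0.0005
gripper_force: 3.5
```

send_rows(steps=[-1,0,0,0.05,0,-1,0,0,0,0,-1,0,0,0,0])

```text
clock: 6.95
position: [0.4846, 0.1213, 0.0322]
ee_rot: [0.0, 0.84, 0.543, 0.0]
contact_force: [-1.4, -0.6, 6.9]
width: -0.0001
gripper_force: 3.5
```

send_rows(steps=[-1,0,0,0.05,0,-1,0,0,0,0,-1,0,0,0,0])

```text
clock: 7.25
position: [0.4846, 0.1212, 0.0317]
ee_rot: [0.0, 0.84, 0.543, 0.0]
contact_force: [-1.3, -0.4, 7.5]
width: 0.0001
gripper_force: 3.6
```

send_rows(steps=[-1,0,0,0.05,0,-1,0,0,0,0,-1,0,0,0.05,0,-1,0,0,0,0,-1,0,0,0,0])

```text
clock: 7.75
position: [0.4846, 0.1213, 0.0307]
ee_rot: [0.0, 0.84, 0.543, 0.0]
contact_force: [-2.5, 0.2, 7.3]
width: 0.0
gripper_force: 3.8
```

send_rows(steps=[-1,0,0,0.05,0,-1,0,0,0,0,-1,0,0,0.05,0,-1,0,0,0,0,-1,0,0,0,0])

```text
clock: 8.25
position: [0.4846, 0.1213, 0.0298]
ee_rot: [0.0, 0.84, 0.543, 0.0]
contact_force: [-2.3, -0.8, 7.5]
width: -0.0001
gripper_force: 4.0
```

send_rows(steps=[-1,0,0,0.05,0,-1,0,0,0,0,-1,0,0,0.05,0,-1,0,0,0,0,-1,0,0,0,0])

```text
clock: 8.75
position: [0.4846, 0.1213, 0.0288]
ee_rot: [0.0, 0.84, 0.543, 0.0]
contact_force: [-1.1, -1.2, 8.4]
width: -0.0002
gripper_force: 4.1
```

send_rows(steps=[-1,0,0,0.05,0,-1,0,0,0,0,-1,0,0,0.05,0,-1,0,0,0,0,-1,0,0,0,0])

```text
clock: 9.25
position: [0.4846, 0.1212, 0.028]
ee_rot: [0.0, 0.84, 0.543, 0.0]
contact_force: [-3.5, 0.4, 10.0]
width: -0.0
gripper_force: 4.9
```

send_rows(steps=[-1,0,0,0.03,0,-1,0,0,0,0,-1,0,0,0,0,-1,0,0,0,0])

```text
clock: 9.65
position: [0.4846, 0.1212, 0.0279]
ee_rot: [0.0, 0.84, 0.543, 0.0]
contact_force: [-2.6, 0.1, 10.9]
width: -0.0001
gripper_force: 5.5
```

send_rows(steps=[-1,0,0,0.03,0,-1,0,0,0,0,-1,0,0,0,0,-1,0,0,0,0])

```text
clock: 10.05
position: [0.4847, 0.1213, 0.0277]
ee_rot: [0.0, 0.84, 0.543, 0.0]
contact_force: [-3.5, -1.0, 11.7]
width: 0.0
gripper_force: 6.0
```

Run:
```python
from rig import *
from h import *
f=[]
for _ in range(6):
    get_image("top");s=get_state();f.append([*s["contact_force"],s["gripper_force"],*s["position"]])
print(np.mean(f,0).round(4),s["clock"])
```

```text
[-2.788  -0.4541 12.2801  6.0239  0.4846  0.1213  0.0277] 10.35
```

Bottomed: the total is about 12.1 N, of which about 3 N is on the buffer, held for over 0.5 s. I'll ease off 0.8 mm, still well deeper than 11.5 mm, and slide toward the bridge.

send_rows(steps=[-1,0,0,-0.08,0,-1,0.2,0,0,0,-1,0.2,0,0,0,-1,0.2,0,0,0,-1,0.2,0,0,0,-1,0.2,0,0,0,-1,0.2,0,0,0,-1,0,0,0,0,-1,0,0,0,0])

```text
clock: 11.25
position: [0.4886, 0.1302, 0.028]
ee_rot: [0.001, 0.839, 0.544, -0.002]
contact_force: [-3.9, -6.5, 9.7]
width: -0.0002
gripper_force: 5.4
```

send_rows(steps=[-1,0.2,0,0,0,-1,0.2,0,0,0,-1,0.2,0,0,0,-1,0.2,0,0,0,-1,0,0,0,0,-1,0,0,0,0])

```text
clock: 11.85
position: [0.4919, 0.1373, 0.0279]
ee_rot: [0.001, 0.839, 0.544, -0.002]
contact_force: [-3.3, -9.3, 9.5]
width: 0.0
gripper_force: 5.4
```

send_rows(steps=[-1,0.2,0,0,0,-1,0.2,0,0,0,-1,0.2,0,0,0,-1,0,0,0,0,-1,0,0,0,0])

```text
clock: 12.35
position: [0.4943, 0.1428, 0.0279]
ee_rot: [0.001, 0.839, 0.544, -0.002]
contact_force: [-3.2, -7.8, 10.2]
width: 0.0002
gripper_force: 5.3
```

Run:
```python
from h import *
s=wrist("w3");print(s["clock"],s["position"],s["contact_force"],s["gripper_force"])
d=np.load("w3.npz");cv2.imwrite("pics/w3c.png",cv2.resize(d["color"][60:,140:500],None,fx=1.4,fy=1.4)[...,::-1])
```

```text
12.35 [0.49432738 0.14281229 0.02791969] [-3.15991035 -7.80336447 10.24788201] 5.327804194675991
```

View pics/w3c.png

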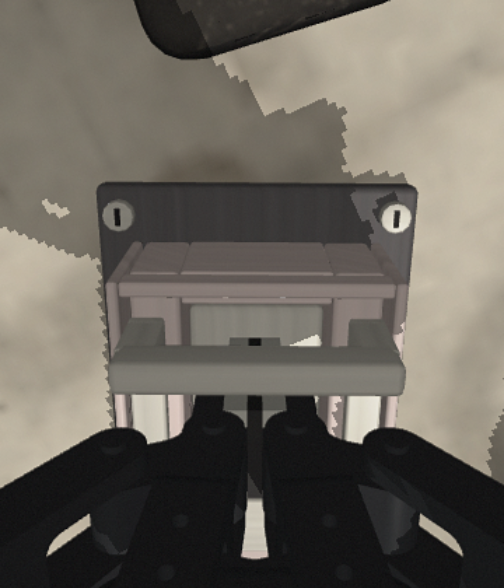

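The picture shows the fingertips under the bridge (row 370), carrying it along, with the keeper sliding true. About 4 mm remains.

send_rows(steps=[-1,0.1,0,0,0,-1,0.1,0,0,0,-1,0,0,0,0,-1,0,0,0,0])

```text
clock: 12.8
position: [0.4951, 0.1446, 0.0279]
ee_rot: [0.001, 0.839, 0.544, -0.002]
contact_force: [-2.8, -7.2, 9.4]
width: 0.0001
gripper_force: 5.4
```

send_rows(steps=[-1,0.05,0,0,0,-1,0,0,0,0,-1,0,0,0,0])

```text
clock: 13.1
position: [0.4953, 0.1449, 0.0279]
ee_rot: [0.001, 0.839, 0.544, -0.002]
contact_force: [-3.8, -7.1, 9.4]
width: 0.0003
gripper_force: 5.5
```

send_rows(steps=[-1,0.05,0,0,0,-1,0,0,0,0,-1,0,0,0,0])

```text
clock: 13.4
position: [0.4955, 0.1454, 0.028]
ee_rot: [0.001, 0.839, 0.544, -0.002]
contact_force: [-3.6, -8.0, 10.4]
width: 0.0002
gripper_force: 5.4
```

send_rows(steps=[-1,0.05,0,0,0,-1,0,0,0,0,-1,0,0,0,0])

```text
clock: 13.7
position: [0.4957, 0.1458, 0.0279]
ee_rot: [0.001, 0.839, 0.544, -0.002]
contact_force: [-3.8, -8.3, 9.7]
width: -0.0001
gripper_force: 5.4
```

send_rows(steps=[-1,0.05,0,0,0,-1,0,0,0,0,-1,0,0,0,0])

```text
clock: 14.0
position: [0.4959, 0.1463, 0.0279]
ee_rot: [0.001, 0.839, 0.544, -0.002]
contact_force: [-3.4, -8.2, 10.6]
width: -0.0004
gripper_force: 5.4
```

send_rows(steps=[-1,0.05,0,0,0,-1,0,0,0,0,-1,0,0,0,0])

```text
clock: 14.3
position: [0.4961, 0.1466, 0.0279]
ee_rot: [0.001, 0.839, 0.544, -0.002]
contact_force: [-2.2, -8.0, 10.3]
width: 0.0001
gripper_force: 5.9
```

send_rows(steps=[-1,0.05,0,0,0,-1,0,0,0,0,-1,0,0,0,0])

```text
clock: 14.6
position: [0.4961, 0.1466, 0.0279]
ee_rot: [0.002, 0.839, 0.544, -0.003]
contact_force: [-3.3, -9.8, 11.5]
width: 0.0001
gripper_force: 6.4
```

send_rows(steps=[-1,0.05,0,0,0,-1,0,0,0,0,-1,0,0,0,0])

```text
clock: 14.9
position: [0.4961, 0.1466, 0.0279]
ee_rot: [0.002, 0.839, 0.544, -0.003]
contact_force: [-3.6, -11.4, 11.4]
width: -0.0003
gripper_force: 7.3
```

Run:
```python
from h import *
s=wrist("w4");print(s["clock"],s["position"],s["contact_force"],s["gripper_force"])
d=np.load("w4.npz");cv2.imwrite("pics/w4c.png",cv2.resize(d["color"][60:,140:500],None,fx=1.4,fy=1.4)[...,::-1])
```

```text
14.9 [0.49606355 0.14663725 0.02793734] [ -3.62802144 -11.38242531  11.38557051] 7.2998186107724905
```

View pics/w4c.png

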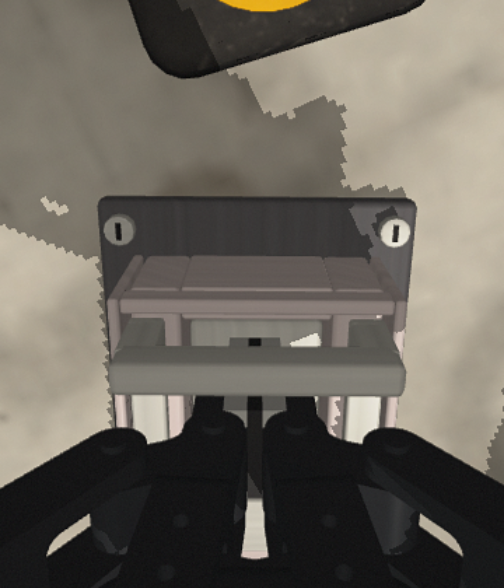

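The keeper's arms now meet the housing wall (row 318), and TCP travel has stopped while force rises, so it's at the end stop (about 21.8 mm computed). I'll back off the bridge and then lift.

send_rows(steps=[-1,-0.1,0,0,0,-1,-0.2,0,0,0,-1,-0.2,0,0,0,-1,0,0,0,0,-1,0,0,-0.2,0,-1,0,0,-0.2,0,-1,0,0,-0.2,0,-1,0,0,-0.2,0,-1,0,0,-0.2,0,-1,0,0,-0.2,0,-1,0,0,0,0])

```text
clock: 16.05
position: [0.4956, 0.1453, 0.0394]
ee_rot: [0.0, 0.84, 0.543, -0.0]
contact_force: [0.7, 0.3, 0.1]
width: -0.0002
gripper_force: 0.0
```

send_rows(steps=[-1,0,0,-0.5,0,-1,0,0,-1,0,-1,0,0,-2,0,-1,0,0,-3,0,-1,0,0,-3,0,-1,0,0,-3,0,-1,-2,0,-2,0,-1,0,0,0,0,-1,0,0,0,0])

```text
clock: 16.95
position: [0.4874, 0.1272, 0.1851]
ee_rot: [0.0, 0.84, 0.543, 0.001]
contact_force: [-0.6, -0.3, 0.6]
width: -0.0002
gripper_force: 0.0
```

Run:
```python
from h import *
s=wrist("w5");print(s["clock"],s["position"],s["contact_force"])
d=np.load("w5.npz");cv2.imwrite("pics/w5c.png",cv2.resize(d["color"][:320,180:480],None,fx=1.8,fy=1.8)[...,::-1])
```

```text
16.95 [0.48737432 0.12721972 0.18512415] [-0.60254395 -0.3113385   0.60402523]
```

View pics/w5c.png

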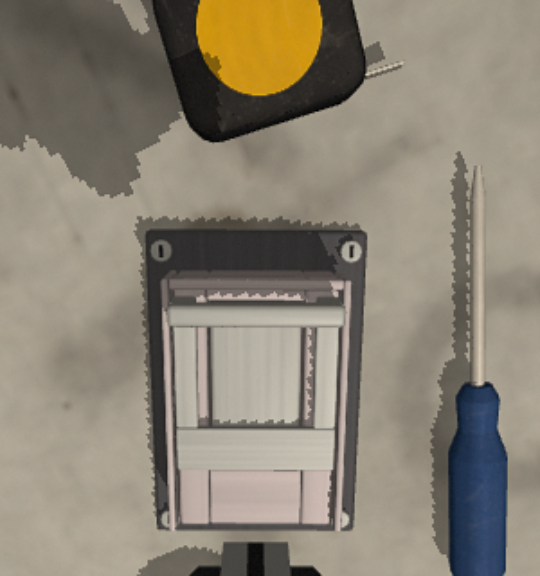

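The bridge (row 315) is at the housing wall, the lip (rows 430–468) covers the head's -x end, and the neighbours are undisturbed. I'll do a quick numeric check and hand in if it passes.

Run:
```python
from h import *
from rig import *
d=np.load("w5.npz");O=np.array([.4857,.1229]);th=np.radians(65.5);u=np.array([np.cos(th),np.sin(th)])
p=cast(np.array([[257,429.]])/1.8+[180,0],d["mtx"],d["T"],.041)[0,:2]
k=(p-O)@u+.029;print("keeper",k)
if k>.0195: print(sign_off())
```

```text
keeper 0.021307306993717964
the job is handed in; nothing more can be done
None
```

The clamp block is parked and handed in: I pressed the plunger until it bottomed (about 12 N in all), pushed the keeper to its end stop (about 21 mm measured) and let go, so the lip now traps the plunger; the tape measure and screwdriver looked undisturbed in the last picture, though the tub was out of its view.

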